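# Free the seized air valve

### The arm

A 6-joint arm with a two-finger parallel gripper is mounted at the origin on the work surface. World frame = base frame: x ahead of the robot, y to its left, z up, the work surface at z = 0. Lengths are in m, angles in rad, forces in N, time in s.
With the tool pointing down it reaches from about 0.275 to 1 m from the base axis. Payload 8.4 kg.
Tool frame: the origin (TCP) lies on the centre line of the jaws, within the pads' length; the fingertips stand 17 mm ahead of it and the grasp point (between the pads) lies 2 mm behind it (bot.tcp_to_tips is the y of the fingertips in the tool frame, in m); y points along the fingers, z is the direction in which the jaws open and shut, and the axes are right-handed (so a half turn about y gives the same grasp; the last joint's range is limited). The gripper opens to 85 mm and grips with 20 to 120 N. Pads are 22 mm wide; open, the fingers measure 114 mm over their backs; the gripper's body (76 mm by 85 mm) begins 54 mm behind the grasp point. The pads swing forward as they close: fully open they stand 13 mm farther back than shut.
Start: joints at [1.233, 0.353, 1.633, -0, 1.155, -0.002], TCP at [0.206, 0.59, 0.209] pointing down, gripper open.
Joint ranges: [-2.63, 2.63], [-0.92, 2.1], [0.06, 2.66], [-1.3, 4.44], [0, 2.69], [-3.02, 3.02]. Speed limits (rad/s): [2.22, 2.22, 2.79, 3.14, 3.14, 3.14].

### API

Orientations are given as a unit quaternion [x, y, z, w].
In Python, from workcell import bot, hand, kinematics, get_obs, vision, hand_in gives the robot as it stands. The module is installed in compiled form; this text tells all that it offers. Calls block until the motion is done:
- bot.reach(position, orientation): joint-space move of the TCP to a pose.
- bot.servo_line(position, ori=None, velocity=0.15): straight line of the TCP; ori=None keeps the orientation; velocity is the mean speed in m/s.
- bot.goto_joints(angles): joint-space move.
- hand.move_gripper(opening, strength=None): finger opening in m; strength is the grip in N (None keeps the last); returns when the fingers have stopped.
- bot.dwell(seconds).
- kinematics.solve_ik(position, orientation): joint angles nearest the present ones, or None.
- get_obs(): the state.
- vision.read_camera(name): name is "side" or "top" or "wrist"; returns a dict with "frame" (400x640x3 uint8, red, green, blue), "intrinsics" (3x3 intrinsics, pixels), "view" (4x4, takes a point from world to camera coordinates). Camera axes: x right, y down, z forward; pixel columns grow to the right and rows downward; lengths in m; the calibration is good to about 2 mm. A picture is of the moment at which its call begins. There is no depth.
A pose or a line that the arm cannot do raises bot.IKError and nothing moves.
- hand_in(): hands the job in, once; it reports no verdict.
The state is a dict: "time_s": time; "joint_pos": joint angles; "joint_vel": joint speeds; "joint_efforts": joint torques, N m; "position": TCP position; "orientation": TCP orientation; "wrist_force": force on the tool from outside, world axes, zero at the start; "ft_torque": the same for the moment, N m; "gripper_width": finger opening in m.
Only numpy, scipy, OpenCV 4.12 (cv2) and the standard library are available. Lean on these libraries where they do the work, as an engineer would, in place of code of your own. Each camera call takes 0.05 s, during which the arm holds its last target. There are 200 camera calls.

### The job

On the bench stand three brass compressed-air blocks. Open the shut-off valve of the one with the round pressure gauge: its bar handle has seized shut, so break it loose with a short firm twist counter-clockwise seen from above, then turn it on round, a quarter turn in all, until the bar lies along the pipe, and let go. Leave the handle of the block without a gauge as it is.

Things in the scene. Friction and masses are not known exactly. Their poses are not given: they have to be found in the camera images.
- gauge_block: The block to be opened, bolted down: brass body 50 x 56 mm on a steel foot, teal pipe 22 mm thick and 160 mm long along its y axis, a round white-faced gauge 54 mm across on the pipe's -y end, 71 mm from the valve axis, top 72 mm above the bench. Origin: underside, on the valve axis. Two like blocks stand near, in any order: same bar handle but no gauge; black round regulator knob.
- valve_grip (a point): Grip point of its handle: on the vertical turning axis, 98 mm above the bench, mid-bar. Handle of dark steel: upright bar 56 mm long, 14 mm thick, 82 to 112 mm above the bench, on a disc 40 mm across, 76 to 84 mm above it. Turns with the handle: x along the bar, y across its thickness. Apart from it, all within 100 mm of the axis is lower than 76 mm.
- valve (a joint): Its angle, rad: 0 = shut at a stop, bar across the pipe (along the block's x), as at every start; grows counter-clockwise seen from above to 1.57 = fully open at a stop, bar along the pipe. Seized: takes about 0.25 N m for the first 15 degrees, fading by 22 degrees, and is free from there on (0.02 N m). No spring: it stays where it is left.
- spare_valve (a joint): Angle in rad of the same bar handle on the block without a gauge: 0 = shut, as at the start; to be left there. It is not stiff (0.06 N m).
Things that resemble listed ones, but are neither listed nor needed, are in the scene too. Leave any pink look-alike of the gauge_block alone.

How it is judged:
By the outcome, as a careful person would: the job done as asked, in the order asked, and still so for the second after the job is handed in, with the robot touching nothing.
It also fails if it takes over 32 s, if anything falls off the work surface, if the arm or the gripper's body presses on something with over 40 N, if the wrist force passes 120 N, or if a joint passes its speed limit or range.

## Working session

There is one attempt and no reset: what is moved stays moved. The work goes in short steps, each a Python script; the robot and the scene stay as the last script left them, time stands still between calls to the robot, and variables do not carry over. Pictures are saved under pics/ and viewed, about 8 in all and at most 12, crops included, and the job is handed in when it is done.

```bash
mkdir -p pics; python3 - <<'E'
from workcell import bot,hand,kinematics,get_obs,vision
import cv2,numpy as np
o=get_obs();print(o['time_s'],o['position'],o['orientation'],bot.tcp_to_tips)
for n in("top","side"):
    r=vision.read_camera(n);cv2.imwrite(f"pics/{n}0.png",r["frame"][:,:,::-1]);print(n,r["intrinsics"],np.round(r["view"],4))
    np.savez(f"{n}0.npz",**r)
E
```

```text
0.0 [0.20581547 0.58961586 0.20806094] [ 0.69764341 -0.11824996  0.11809559 -0.69668074] 0.017
top [[492.13084981   0.         316.85220951]
 [  0.         492.13084981 200.89360337]
 [  0.           0.           1.        ]] [[-0.0145 -0.9995  0.0266  0.0125]
 [-0.9883  0.0103 -0.1519  0.3767]
 [ 0.1516 -0.0285 -0.988   1.0716]
 [ 0.      0.      0.      1.    ]]
side [[389.67583066   0.         321.77401175]
 [  0.         389.67583066 203.31535325]
 [  0.           0.           1.        ]] [[ 0.923  -0.3848 -0.0053 -0.3396]
 [-0.243  -0.5719 -0.7836  0.1824]
 [ 0.2985  0.7245 -0.6213  0.7292]
 [ 0.      0.      0.      1.    ]]
```

View pics/top0.png

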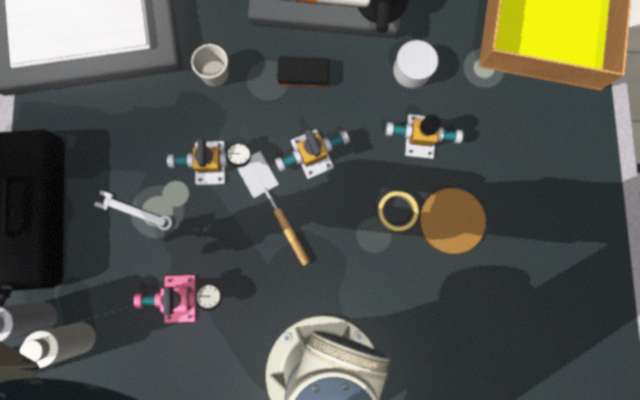

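View pics/side0.png

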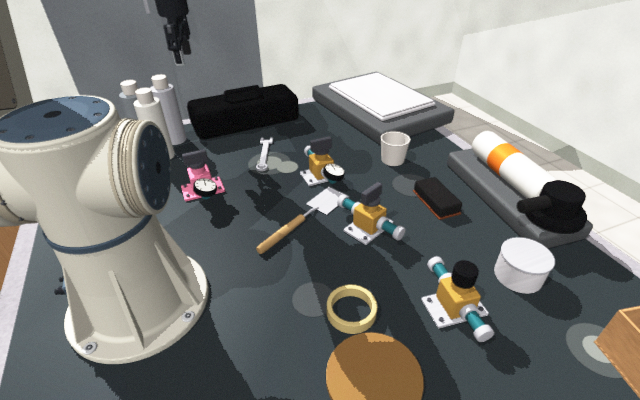

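The top view shows the gauge block at about (205,157), with its gauge at (238,154) to the right, so +y points left. The bar is near vertical in the image. The pink decoy is at (180,298), the spare at (313,148) and the knob block at (425,130). I'll make a rough estimate, hover over the block and refine with the wrist camera.

```bash
cat > h.py <<'E'
from workcell import bot,hand,kinematics,get_obs,vision,hand_in
import cv2,numpy as np
from scipy.spatial.transform import Rotation as R
def ray(r,u,v,z):
    V=np.asarray(r["view"]);Rm=V[:3,:3];c=-Rm.T@V[:3,3]
    d=Rm.T@np.linalg.solve(r["intrinsics"],[u,v,1.]);return c+d*(z-c[2])/d[2]
def proj(r,p):
    q=r["intrinsics"]@(np.asarray(r["view"])@[*p,1.])[:3];return q[:2]/q[2]
def quat(a): # tool down, jaw axis (tool z) at heading a
    y=np.array([0,0,-1.]);z=np.array([np.cos(a),np.sin(a),0]);return R.from_matrix(np.c_[np.cross(y,z),y,z]).as_quat()
E
python3 - <<'E'
from h import *
t=dict(np.load("top0.npz"))
g=ray(t,238,154,.072);hd=ray(t,206,151,.112);print(g,hd)
e=ray(t,171,161,.04);d=e-g;yaw=np.arctan2(d[1],d[0]);print(np.degrees(yaw))
for k in(0,np.pi):
  for dd in (0,.8,1.6):
    s=kinematics.solve_ik([*hd[:2],.106],quat(yaw+k+dd));print(k,dd,None if s is None else np.round(s,2))
bot.reach([*(hd[:2]),.26],R.from_quat(get_obs()['orientation']).as_quat())
print(get_obs()['time_s'])
r=vision.read_camera("wrist");np.savez("w1.npz",**r);cv2.imwrite("pics/w1.png",r["frame"][:,:,::-1])
print(proj(r,[*hd[:2],.112]),proj(r,g))
E
```

```text
[0.47479184 0.17862837 0.072     ] [0.47157834 0.23976324 0.112     ]
92.51810284259174
0 0 [ 0.47  0.33  1.93 -0.    0.88 -1.15]
0 0.8 [ 0.47  0.33  1.93 -0.    0.88 -1.95]
0 1.6 [ 0.47  0.33  1.93 -0.    0.88 -2.75]
3.141592653589793 0 [ 0.47  0.33  1.93 -0.    0.88  1.99]
3.141592653589793 0.8 [ 0.47  0.33  1.93 -0.    0.88  1.19]
3.141592653589793 1.6 [ 0.47  0.33  1.93 -0.    0.88  0.39]
1.725
[318.56159536 179.6613515 ] [269.80839646 191.70926985]
```

View pics/w1.png

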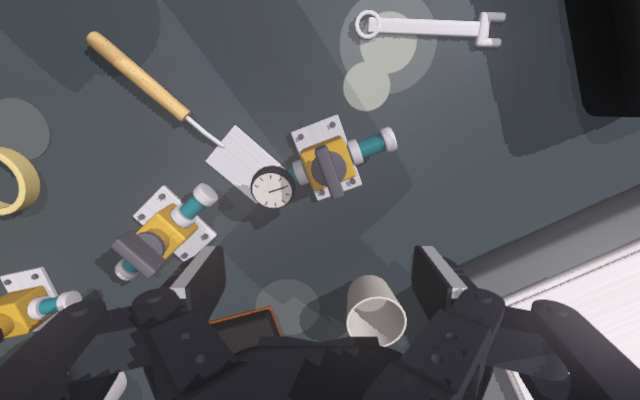

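The wrist view shows the bar at about (331,172), the disc at (327,168), the gauge at (272,188) and the far pipe cap at (389,138). I'll zoom in to get exact points.

```bash
python3 - <<'E'
from h import *
im=cv2.imread("pics/w1.png")[110:220,240:410]
cv2.imwrite("pics/w1c.png",cv2.resize(im,None,fx=4.7,fy=4.7,interpolation=cv2.INTER_CUBIC))
E
```

```text
(no output)
```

View pics/w1c.png

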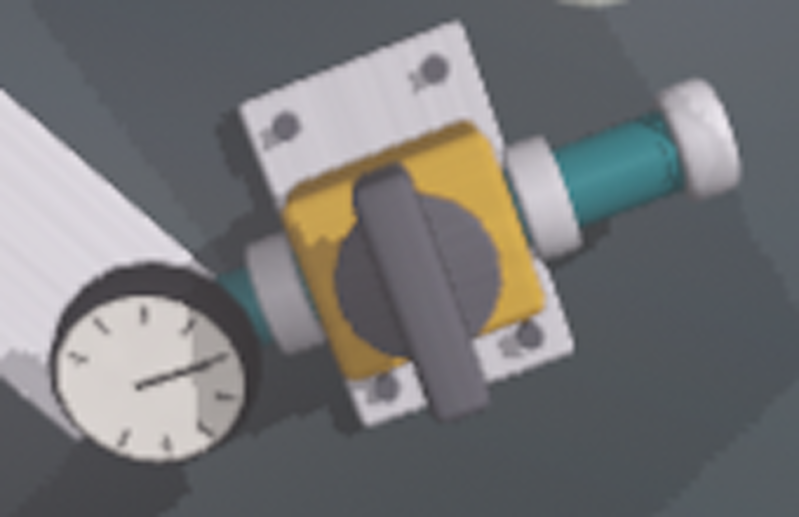

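```bash
python3 - <<'E'
from h import *
r=dict(np.load("w1.npz"));V=r["view"];c=-V[:3,:3].T@V[:3,3];print("cam",c,"nadir px",proj(r,[c[0],c[1],0]))
f=lambda u,v,z:ray(r,240+(u+.5)/4.7-.5,110+(v+.5)/4.7-.5,z)
g=f(150,378,.072);d=f(417,275,.084)
a=(f(358,190,.112)+f(410,178,.112))/2; b=(f(440,415,.112)+f(487,402,.112))/2
print("gauge",g,"disc",d,"dist",np.linalg.norm((d-g)[:2]),"yaw",np.degrees(np.arctan2(*(d-g)[1::-1])))
print("barends",a,b,"mid",(a+b)/2,"len",np.linalg.norm(a-b),"bar dir",np.degrees(np.arctan2(*(a-b)[1::-1])))
e=f(700,138,.045);print("far cap",e,np.degrees(np.arctan2(*(e-g)[1::-1])))
E
```

```text
cam [0.4070313  0.26231233 0.42520931] nadir px [318.74086574 110.12436653]
gauge [0.47356959 0.1812454  0.072     ] disc [0.46860158 0.25215225 0.084     ] dist 0.07108067847249355 yaw 94.0078213108544
barends [0.44282126 0.25260965 0.112     ] [0.49509343 0.25314725 0.112     ] mid [0.46895735 0.25287845 0.112     ] len 0.05227493064014122 bar dir -179.41075114581704
far cap [0.46579221 0.33028136 0.045     ] 92.98724861807335
```

Disc-to-gauge distance comes out at 71.1 mm, which matches the 71 mm given. Axis is about (0.4688, 0.2525) and yaw about 93°. Next I grip, twist and check.

```bash
python3 - <<'E'
from h import *
q=quat(np.radians(92.5)+np.pi);p=[.4688,.2525]
bot.reach([*p,.19],q)
bot.servo_line([*p,.106],q,.12)
o=get_obs();print(o['time_s'],o['position'],o['wrist_force'])
hand.move_gripper(0.0,110)
o=get_obs();print(o['time_s'],o['gripper_width'],o['wrist_force'],o['ft_torque'])
j0=np.array(o['joint_pos'])
for d in(12,26):
    j=j0.copy();j[5]-=np.radians(d);bot.goto_joints(j)
    o=get_obs();print(d,o['time_s'],np.round(o['joint_pos'],3),o['gripper_width'],np.round(o['wrist_force'],1),np.round(o['ft_torque'],2))
r=vision.read_camera("wrist");cv2.imwrite("pics/w2.png",r["frame"][:,:,::-1])
E
```

```text
4.9917 [0.46925772 0.25272851 0.10653865] [0.01607374 0.39649683 0.41876294]
5.7583 6.950727989622205e-06 [ 0.95976327  0.04814248 -0.15107102] [-0.03516556  0.01491795 -0.02008661]
12 6.075 [ 0.491  0.337  1.922 -0.     0.883  1.813] 0.00014640141339410762 [0.3 0.1 0.1] [-0.02  0.01  0.03]
26 6.4167 [ 0.491  0.337  1.922 -0.     0.883  1.572] -0.00019231873250928974 [ 0.6 -0.2  0.1] [ 0.04  0.01 -0.01]
```

View pics/w2.png

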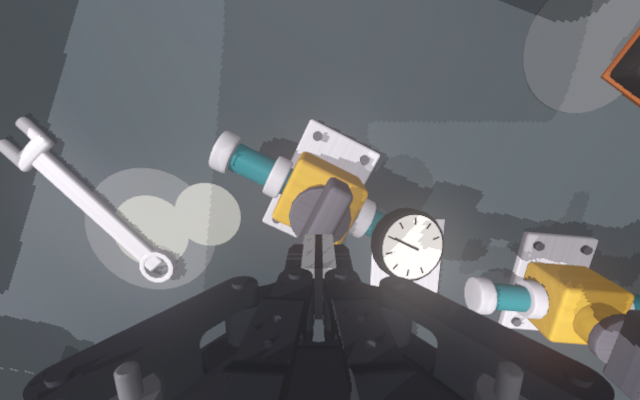

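The gripper closed to 0, so it missed the bar. In the wrist picture the fingertips sit at about (320,240) and the disc at about (317,212). I'll check the geometry in this view and from the side.

```bash
python3 - <<'E'
from h import *
r=vision.read_camera("wrist");s=vision.read_camera("side");np.savez("w3.npz",**r);np.savez("s3.npz",**s);t=vision.read_camera("top");np.savez("t3.npz",**t)
o=get_obs();print(o['time_s'],o['position'])
V=r["view"];print("cam",-V[:3,:3].T@V[:3,3])
p=o['position']
for nm,q in(("tcp",p),("tips",p-[0,0,.017]),("est disc",[.4688,.2525,.084]),("gauge",[.4736,.1812,.072])):
    print(nm,*[np.round(proj(x,q),1) for x in(r,s,t)])
a=s["frame"][120:215,270:390,::-1];b=t["frame"][120:200,150:260,::-1]
z=lambda i:cv2.resize(i,(400,400*i.shape[0]//i.shape[1]),interpolation=cv2.INTER_CUBIC)
A,B=z(a),z(b);h=max(len(A),len(B));pad=lambda i:cv2.copyMakeBorder(i,0,h-len(i),0,0,cv2.BORDER_CONSTANT)
cv2.imwrite("pics/st3.png",np.hstack([pad(A),pad(B)]))
E
```

```text
6.6167 [0.46878042 0.25247283 0.10597101]
cam [0.52766399 0.28373289 0.2712757 ]
tcp [317.6 232.4] [319.9 140.5] [200.4 153.1]
tips [317.7 222. ] [320.  146.4] [202.1 155.1]
est disc [317.7 219.2] [320.  148.1] [202.5 155.6]
gauge [411.5 253.5] [332.9 165.6] [236.8 154.5]
```

View pics/st3.png

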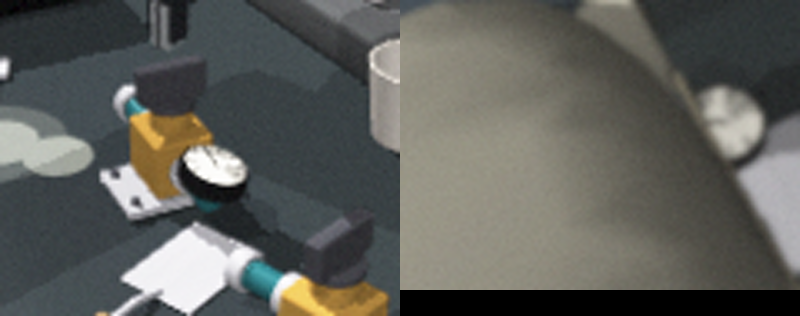

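The side view shows the fingertips' lower end at about (321,133), above the bar top at (321,140). Expected tips were at (320,146), so they sit roughly 20 mm higher than planned. I'll triangulate the tips and the bar.

```bash
python3 - <<'E'
from h import *
w,s,w1=[dict(np.load(f)) for f in("w3.npz","s3.npz","w1.npz")]
def tri(*rs):
    A=[];b=[]
    for r,u,v in rs:
        V=r["view"];c=-V[:3,:3].T@V[:3,3];d=V[:3,:3].T@np.linalg.solve(r["intrinsics"],[u,v,1]);d/=np.linalg.norm(d)
        P=np.eye(3)-np.outer(d,d);A.append(P);b.append(P@c)
    x=np.linalg.lstsq(np.vstack(A),np.hstack(b),rcond=None)[0]
    return x,[np.round(proj(r,x)-[u,v],1) for r,u,v in rs]
print("tips",tri((w,319,236),(s,321,133.5)))
print("gauge",tri((w,413,247),(s,334,169.5),(w1,271.5,190)))
print(w["intrinsics"][0],ray(w,413,247,.072))
print("disc",ray(w,316,213,.084))
# bar top far corners in w3: print edge crop
cv2.imwrite("pics/w3c.png",cv2.resize(w["frame"][140:290,220:420,::-1],None,fx=4,fy=4,interpolation=cv2.INTER_CUBIC))
E
```

```text
tips (array([0.47323217, 0.25452752, 0.12379179]), [array([-0.8,  0.6]), array([0.2, 0.1])])
gauge (array([0.47553203, 0.17840396, 0.06182838]), [array([-0.8, -0.2]), array([ 0.1, -0. ]), array([-0.4,  0.2])])
[313.80661881   0.         318.18630783] [0.47821313 0.18297011 0.072     ]
disc [0.47195946 0.25537139 0.084     ]
```

View pics/w3c.png

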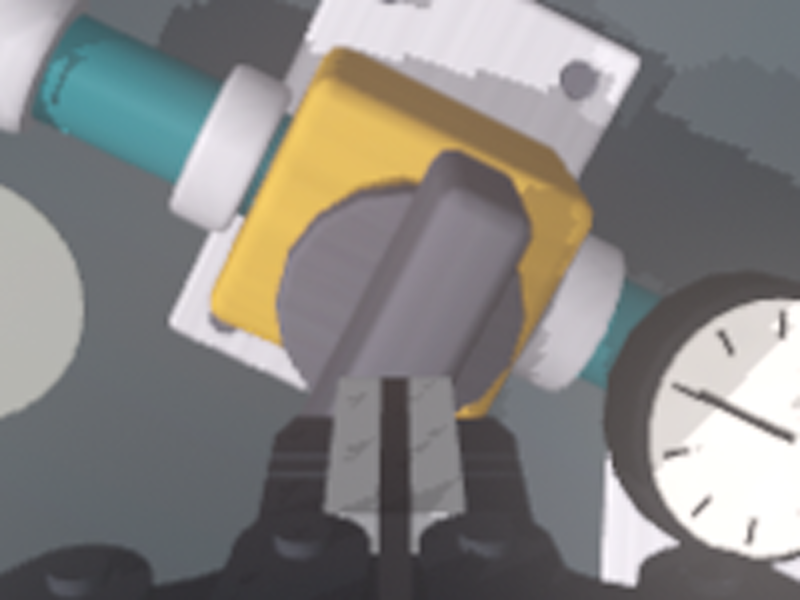

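The fingers really are above the bar: the tips triangulate to z≈0.12 and they cover the bar in the wrist view. The bar is untouched, at 26° to the jaws, which confirms the yaw. I'll raise, rotate back, open and lower about 30 mm further with a force check at each step.

```bash
python3 - <<'E'
from h import *
p=[.4695,.253];q=quat(np.radians(92.5)+np.pi)
bot.servo_line([.4688,.2525,.125],velocity=.1)
hand.move_gripper(.05)
bot.reach([*p,.125],q)
s=vision.read_camera("side");cv2.imwrite("pics/s4.png",cv2.resize(s["frame"][90:190,255:395,::-1],None,fx=5,fy=5,interpolation=cv2.INTER_CUBIC))
for z in(.105,.095,.085,.078):
    bot.servo_line([*p,z],q,.08);o=get_obs();f=o['wrist_force'];print(z,o['time_s'],np.round(f,1),np.round(o['position'],4),o['gripper_width'])
    if np.linalg.norm(f)>6: print("stop");break
r=vision.read_camera("wrist");np.savez("w5.npz",**r)
s=vision.read_camera("side");a=cv2.resize(s["frame"][90:190,255:395,::-1],(420,300),interpolation=cv2.INTER_CUBIC);b=cv2.resize(r["frame"][140:360,180:460,::-1],(380,300))
cv2.imwrite("pics/c5.png",np.hstack([a,b]))
E
```

```text
0.105 8.45 [ 0.2 -0.5  0.1] [0.4691 0.2528 0.1045] 0.05007996006869859
0.095 8.725 [-0.3  0.6  0. ] [0.4692 0.2529 0.0947] 0.05004633828435004
0.085 9.0 [-0.5  0.9  0.5] [0.4692 0.2528 0.0847] 0.05023279447052683
0.078 9.25 [-0.1  0.4 -0.5] [0.4692 0.2529 0.0777] 0.04992689449994681
```

View pics/c5.png

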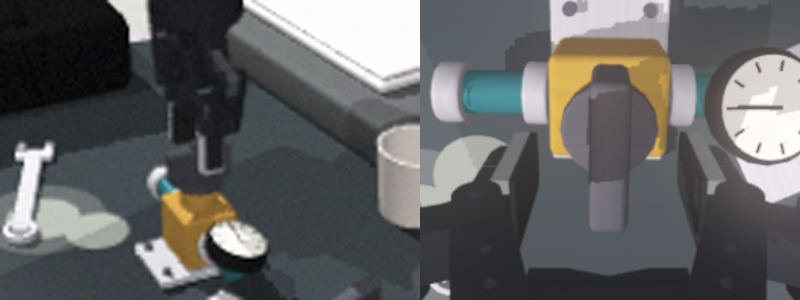

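The fingers now straddle the bar, centred to within about 1 mm and square to it. I'll raise 3 mm for the closing swing, grip, and check the width before twisting.

```bash
python3 - <<'E'
from h import *
p=[.4695,.253];q=quat(np.radians(92.5)+np.pi)
bot.servo_line([*p,.081],q,.08)
hand.move_gripper(0.0,110)
o=get_obs();print(o['time_s'],o['gripper_width'],o['wrist_force'],o['ft_torque'])
if .010<o['gripper_width']<.02:
    j0=np.array(o['joint_pos'])
    for d in(14,28):
        j=j0.copy();j[5]-=np.radians(d);bot.goto_joints(j)
        o=get_obs();print(d,o['time_s'],np.round(o['joint_pos']-j0,3),round(o['gripper_width'],4),np.round(o['wrist_force'],1),np.round(o['ft_torque'],2))
    np.save("j0.npy",j0)
r=vision.read_camera("wrist");s=vision.read_camera("side");a=cv2.resize(s["frame"][90:190,255:395,::-1],(420,300),interpolation=cv2.INTER_CUBIC);b=cv2.resize(r["frame"][140:360,180:460,::-1],(380,300))
cv2.imwrite("pics/c6.png",np.hstack([a,b]))
E
```

```text
10.0417 0.010139046220103476 [-1.44261366 -3.37051537  6.93270949] [-0.5397886   0.1822132  -0.03071794]
14 10.3833 [-0.    -0.    -0.    -0.001  0.    -0.24 ] 0.0099 [ 0.8 -2.3  3.4] [-0.53 -0.06  0.27]
28 10.725 [-0.    -0.     0.    -0.001  0.    -0.484] 0.0101 [ 0.9 -4.9  3.5] [-0.86 -0.18  0.05]
```

View pics/c6.png

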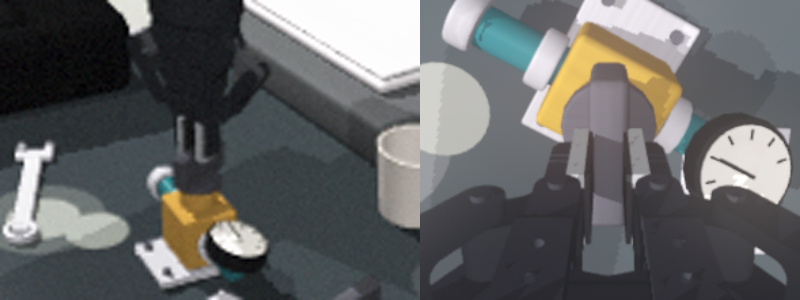

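The bar turned with the jaws: torque peaked at 0.27 N·m, then fell to 0.05, so it has broken loose. I'll turn on in steps until the open stop shows as torque.

```bash
python3 - <<'E'
from h import *
j0=np.load("j0.npy")
for d in(60,86,89,91,92.5,94):
    j=j0.copy();j[5]-=np.radians(d);bot.goto_joints(j);bot.dwell(.1)
    o=get_obs();print(d,round(o['time_s'],2),round(o['gripper_width'],4),np.round(o['wrist_force'],1),np.round(o['ft_torque'],2))
    if d>88 and o['ft_torque'][2]>.35: break
hand.move_gripper(.06)
bot.servo_line([.4695,.253,.17],velocity=.12)
bot.reach([.40,.253,.24],get_obs()['orientation'])
r=vision.read_camera("wrist");s=vision.read_camera("side");np.savez("w7.npz",**r);np.savez("s7.npz",**s)
print(get_obs()['time_s'],get_obs()['wrist_force'],proj(r,[.4695,.253,.112]))
a=cv2.resize(s["frame"][90:240,245:405,::-1],(400,375),interpolation=cv2.INTER_CUBIC);b=cv2.resize(r["frame"][:,:,::-1],(400,250))
cv2.imwrite("pics/c7.png",np.hstack([a,cv2.copyMakeBorder(b,0,125,0,0,cv2.BORDER_CONSTANT)]))
E
```

```text
60 11.52 0.0102 [ 2.9 -7.9  1.8] [-1.36 -0.54  0.01]
86 12.12 0.0103 [ 5.  -9.2  1.1] [-1.57 -0.86 -0.  ]
89 12.47 0.0098 [ 4.7 -8.2  1.7] [-1.55 -0.95 -0.01]
91 12.82 0.01 [  5.4 -10.    0.6] [-1.55 -0.98 -0.45]
92.5 13.18 0.0104 [  5.6 -10.1  -0. ] [-1.66 -0.98 -1.11]
94 13.53 0.01 [ 6.8 -9.3  0.6] [-1.63 -0.97 -1.51]
15.525 [-0.49796904  0.55772953 -1.36640285] [390.68923617 190.59236291]
```

View pics/c7.png

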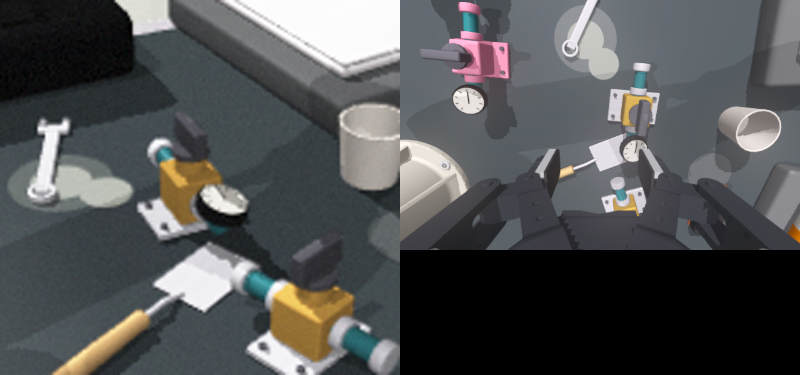

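The bar now lies along the pipe in both views, at the stop, with the stop torque rising from about 90.5°. The spare bar is still across its pipe, and the arm is clear.

```bash
python3 -c "
from workcell import *
from workcell import hand_in
print(hand_in())"
```

```text
the job is handed in; nothing more can be done
None
```

The gauge block's valve is open: the bar lies along the pipe at its open stop, and the job was handed in at about 15.5 s. `hand_in()` gives no verdict.

- **Break loose:** I gripped the bar and twisted counter-clockwise. Torque reached about 0.27 N·m at 14°, then fell to about 0.05 by 28°.
- **Turn to open:** I turned on until the stop was felt from about 91°, pushed to 94° at up to 1.5 N·m against it, then let go and backed away.
- **Last pictures:** The side and wrist views both show the bar along the pipe. In the side view the block without a gauge still has its bar across its pipe, and the gripper is clear of everything. Wrist force was about 1.5 N, so nothing is being touched.

Some readings disagreed:
- **First grasp:** It closed on nothing and touched nothing. The fingertips stood about 20–35 mm higher than the stated tool geometry implied, so I went 25 mm lower for the second grasp.
- **Grip width:** It read 10 mm on a bar stated as 14 mm thick.
- **Position error:** Wrist-camera positions from opposite sides differed by about 3–5 mm.
- **Side load:** Side forces of about 10 N and tilting moments of about 1.9 N·m built up during the turn, well below the limits.

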